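# Feel out the tired stamp and push it into the repair corner

## Task

One of the three office stamps on the pink card has a tired spring: press down on the handles until you have felt the one that gives way easily, at least halfway down. Then push that stamp along the desk, upright and without lifting it off the desk, right into the inside of the low L-shaped corner rail, so that one side lies flush against each of the two rails. Leave the other two stamps and everything else on the desk standing where they are.

Things in the scene. Friction and masses are not known exactly. Their poses are not given: they have to be found in the camera images.
- stamp_1: self-inking office stamp, black and grey plastic, loose, about 0.24 kg: upright-sided body 50 (x) by 64 (y) by 36 mm high, and on it a sprung handle, a flat cap 42 by 56 mm whose top is 70 mm over the desk and goes down up to 10 mm when pressed, then springs back. Origin: centre of the underside, z up. Its y starts roughly along the world's y
- stamp_2: a stamp that looks exactly like stamp_1, same sizes and origin. The springs: a good one resists with about 5 N at first touch, 8 N at 4 mm and 12 N fully down; the tired one, which may be any of the three, with about 1 N at first touch and 3 N fully down
- stamp_3: a stamp that looks exactly like stamp_1, same sizes and origin; its spring is good or tired, see stamp_2
- corner: low L-shaped aluminium rail fixed to the desk, 16 mm high, 10 mm thick, white paper inside it. Origin: inner corner of the two rails, on the desk. Far rail: inner face is the plane x = 0, from y = 0 to -95 mm. Side rail: inner face is the plane y = 0, from x = 0 to -120 mm. The inside is where x and y are negative. x points roughly away from the robot; yaw varies
- stamp_1_cap (a joint): how far the handle of stamp_1 is pressed down: 0 = up, 0.010 m = fully down
- stamp_2_cap (a joint): how far the handle of stamp_2 is pressed down: 0 = up, 0.010 m = fully down
- stamp_3_cap (a joint): how far the handle of stamp_3 is pressed down: 0 = up, 0.010 m = fully down
- tape: bystander: cardboard-coloured roll of tape lying flat, 60 mm across, 18 mm high, loose, on the card; origin: centre of its underside
- scissors: bystander: scissors lying flat, about 160 mm long and 65 mm wide, 10 mm high, loose; blades point to its +x, origin at the pivot end of the blades, on the desk
- stapler: bystander: black stapler 130 by 36 mm, 48 mm high, long along its x, loose; origin: centre of its underside
- jar: bystander: open clear plastic jar, 90 mm across, 70 mm high, loose; origin: centre of its underside
- calculator: bystander: grey calculator 150 (x) by 100 mm, 20 mm high, loose; origin: centre of its underside
- ink_tin: bystander: flat steel ink-pad tin 75 (x) by 110 mm, 18 mm high, loose; origin: centre of its underside
There are look-alikes about, which are no part of the job. What is shaped like the stamp_2 but green is not meant.

How it is judged:
On the way:
1. the handle of the stamp with the tired spring has been pressed at least 4 mm down, the stamp still on the card (value of joint stamp_2_cap above 0.004 m and distance of stamp_2 from where it was at the start of the episode below 0.02 m).
At the end, for the whole second after the job is handed in: the stamp with the tired spring stands upright on the desk, at rest, inside the corner rail, with one side against each rail (gaps under 3 mm) and square to them within 0.06 rad, either way round; the other two stamps are within 20 mm and the bystanders within 30 mm of where they were (((x of stamp_2 in the frame of corner between -0.028 and -0.021 m and y of stamp_2 in the frame of corner between -0.035 and -0.028 m and angle between the y axis of stamp_2 and the y axis of corner, either way round below 0.06 rad) or (x of stamp_2 in the frame of corner between -0.035 and -0.028 m and y of stamp_2 in the frame of corner between -0.028 and -0.021 m and angle between the y axis of stamp_2 and the x axis of corner, either way round below 0.06 rad)) and angle between stamp_2's own z axis and vertical below 0.06 rad and height (world z) of stamp_2 below 0.005 m and linear speed of stamp_2 below 0.01 m/s and distance of each of stamp_1, stamp_3 from where it was at the start of the episode below 0.02 m and distance of each of tape, scissors, stapler, jar, calculator, ink_tin from where it was at the start of the episode below 0.03 m); the robot touches nothing.
It fails at once if a stamp is lifted off the desk (its underside's centre more than 15 mm up) (height (world z) of any of stamp_1, stamp_2, stamp_3 above 0.015 m).
It fails at once if a stamp is tipped by more than 0.4 rad (angle between any of stamp_1, stamp_2, stamp_3's own z axis and vertical above 0.4 rad).
It fails at once if a good stamp is moved by more than 20 mm (distance of any of stamp_1, stamp_3 from where it was at the start of the episode above 0.02 m).
It fails at once if a bystander is moved by more than 30 mm (distance of any of tape, scissors, stapler, jar, calculator, ink_tin from where it was at the start of the episode above 0.03 m).
It also fails if it takes over 67 s, if anything falls off the work surface, if the arm or the gripper's body presses on something with over 40 N, if the wrist force passes 120 N, or if a joint passes its speed limit or range.

## Robot

A 7-joint arm with a two-finger parallel gripper is mounted at the origin on the work surface. World frame = base frame: x ahead of the robot, y to its left, z up, the work surface at z = 0. Lengths are in m, angles in rad, forces in N, time in s.
With the tool pointing down it reaches from about 0.4 to 0.85 m from the base axis. Payload 10.4 kg.
Tool frame: the origin (TCP) lies on the centre line of the jaws, within the pads' length; the fingertips stand 11 mm ahead of it and the grasp point (between the pads) lies 8 mm behind it (manip.finger_overhang is the distance from the TCP to the fingertips, in m); z points along the fingers, y is the line along which they close (so a half turn about z gives the same grasp; the last joint's range is limited). The gripper opens to 85 mm and grips with 20 to 120 N. Pads are 22 mm wide; open, the fingers measure 114 mm over their backs; the gripper's body (76 mm by 85 mm) begins 54 mm behind the grasp point. The pads swing forward as they close: fully open they stand 13 mm farther back than shut.
Start: joints at [-1.16, 0.332, -0.065, 1.46, 0.022, 1.35, -0.088], TCP at [0.263, 0.567, 0.218] pointing down, gripper open.
Joint ranges: [-2.6, 2.6], [-0.5, 2.12], [-1.47, 1.34], [0.16, 2.42], [-1.27, 4.41], [0.06, 2.06], [-2.6, 2.6]. Speed limits (rad/s): [2.22, 2.22, 2.79, 2.79, 3.14, 3.14, 3.14].

## Interface

Orientations are given as a unit quaternion [x, y, z, w].
In Python, from workcell import manip, imaging, workorder gives the robot as it stands.
- The arm moves only by the tool jog_arm, never from a script. Its argument "deltas" is a list of rows, each an object with "gripper": the opening, from 0 (shut) to 1 (fully open); "offset": the shift along the tool's x, y, z in m, a list of three; "rotation": the turn, a rotation vector about the tool's x, y, z in degrees, a list of three. In form: [{"gripper": gripper, "offset": [tx, ty, tz], "rotation": [ax, ay, az]}, ...]. A call has 1 to 20 rows; each row shifts and turns the commanded pose from where the row before left it, along the tool's axes as they then stand; what a row does not reach is not made up. A row lasts 1/10 s, in which the tool goes at most 50 mm and 8.59 degrees, less where a joint would pass 70% of its speed; a pose out of reach is approached as far as the arm can. A call with a gripper value outside its range is refused whole. The fingers move at their own pace and stop on an object; "newtons" is the grip in N (left out, the last holds). Time passes only in rows, so rows that do not move let the fingers close. It gives the time, the measured TCP pose, the force, the opening and the grip force at its end, in the units of the state.
- manip.get_obs(): the state, without advancing time (a new reading comes with each control period).
- imaging.camera(name): name is "scene" or "side" or "wrist"; returns the picture (480x640x3 uint8, blue, green, red); there is no depth.
- imaging.camera_model(name): a dict with "camera_matrix" (3x3 intrinsics, pixels), "world_to_cam" (4x4, takes a point from world to camera coordinates); the wrist camera has in their place "hand_eye" (4x4, takes a point from camera to tool coordinates, whose origin is the TCP and whose axes are the flange's). Camera axes: x right, y up, looking along -z (the intrinsics and any distortion apply to the point x, -y, -z); pixel columns grow to the right and rows downward; lengths in m; the calibration is good to about 2 mm. The wrist camera is an equidistant fisheye: a pixel r from the principal point sees the ray r / f radians off the axis. A picture is of the moment at which its call begins: read the wrist's pose just before it. camera_model takes no time and is no camera call.
- workorder.hand_in(): hands the job in; it is judged then, once.
The state is a dict: "clock": time; "joint_pos": joint angles; "joint_velocities": joint speeds; "tau": joint torques, N m; "position": TCP position; "ee_rot": TCP orientation; "ft_force": force on the tool from outside, world axes, zero at the start; "torque": the same for the moment, N m; "grip_width": opening from 0.0 (shut) to 1.0 (fully open); "grasp_force": force on a finger pad.
Only numpy, scipy, OpenCV 4.12 (cv2) and the standard library are available. Lean on these libraries where they do the work, as an engineer would, in place of code of your own. Each camera call takes 0.05 s, during which the arm holds its last target. There are 200 camera calls.

## Working session

There is one attempt and no reset: what is moved stays moved. The work goes in short steps, Python scripts to look and compute and a tool call to move; the robot and the scene stay as the last step left them, time stands still between calls to the robot, and variables do not carry over. Pictures are saved under pics/ and viewed, at most 10 in all, crops included, and the job is handed in when it is done.

Besides the shell and the picture viewer there is one more tool, called after "Request:" as a command line: name --argument value ..., lists and objects as JSON in quotes. jog_arm: Moves the arm, as the interface text tells. Its arguments: {"type":"object","properties":{"deltas":{"type":"array","items":{"type":"object","properties":{"gripper":{"type":"number"},"offset":{"type":"array","items":{"type":"number"}},"rotation":{"type":"array","items":{"type":"number"}}}}},"newtons":{"type":"number"}},"required":["deltas"]}

```bash
mkdir -p pics
cat > h.py <<'E'
import numpy as np, cv2
from workcell import manip, imaging, workorder
from scipy.spatial.transform import Rotation as R
def px2w(name,u,v,z):
    m=imaging.camera_model(name);K=np.array(m["camera_matrix"]);T=np.array(m["world_to_cam"])
    d=np.linalg.inv(K)@[u,v,1.];d=np.array([d[0],-d[1],-d[2]])
    c=-T[:3,:3].T@T[:3,3];w=T[:3,:3].T@d
    return c+w*(z-c[2])/w[2]
def w2px(name,p):
    m=imaging.camera_model(name);K=np.array(m["camera_matrix"]);T=np.array(m["world_to_cam"])
    q=T[:3,:3]@p+T[:3,3];q=K@[q[0],-q[1],-q[2]];return q[:2]/q[2]
def wrist2w(u,v,z,o):
    m=imaging.camera_model("wrist");K=np.array(m["camera_matrix"]);H=np.array(m["hand_eye"])
    a=np.array([(u-K[0,2])/K[0,0],(v-K[1,2])/K[1,1]]);r=np.hypot(*a)
    s=np.sin(r)/max(r,1e-9);d=np.array([a[0]*s,-a[1]*s,-np.cos(r)])
    Q=R.from_quat(o["ee_rot"]).as_matrix();c=Q@H[:3,3]+np.array(o["position"]);w=Q@H[:3,:3]@d
    return c+w*(z-c[2])/w[2]
E
python3 - <<'E'
from h import *
o=manip.get_obs();print(o, manip.finger_overhang)
for n in("scene","side"):
    cv2.imwrite(f"pics/{n}0.png",imaging.camera(n)); print(imaging.camera_model(n))
print(imaging.camera_model("wrist"))
E
```

```text
{'clock': 0.0, 'joint_pos': array([-1.15959481,  0.3328905 , -0.06472381,  1.46095506,  0.02159945,
        1.34987878, -0.08850851]), 'joint_velocities': array([-1.03879308e-03, -2.09726736e-05,  1.17689730e-03, -1.17128037e-04,
       -5.01607432e-04, -3.57705719e-04,  2.24187998e-04]), 'tau': array([-1.48544688e-03, -6.25440788e+01,  4.84745682e-02, -3.91605663e+01,
        1.61324884e-02,  9.81865218e-03, -4.07818982e-05]), 'position': array([0.26252855, 0.56675466, 0.21759781]), 'ee_rot': array([ 2.15186817e-01,  9.76572638e-01, -7.06837577e-04, -1.26222057e-04]), 'ft_force': array([-0.07314939, -0.7062439 , -0.33910783]), 'torque': array([ 0.04242442,  0.00611127, -0.00634918]), 'grasp_force': 0.0, 'grip_width': 0.9988087129512221} 0.011
{'camera_matrix': array([[553.64496787,   0.        , 314.88144109],
       [  0.        , 553.64496787, 236.87538545],
       [  0.        ,   0.        ,   1.        ]]), 'world_to_cam': array([[ 0.05819632,  0.99830001,  0.00320511, -0.02709798],
       [-0.77459157,  0.04312931,  0.63098951,  0.44179847],
       [ 0.6297786 , -0.03920392,  
[... 350 characters left out ...]
27131955,  0.71995105,  0.63879276, -0.18238471],
       [-0.24802639, -0.58897477,  0.76914994, -1.31996006],
       [ 0.        ,  0.        ,  0.        ,  1.        ]])}
{'camera_matrix': array([[371.64829954,   0.        , 314.613834  ],
       [  0.        , 371.64829954, 240.3655098 ],
       [  0.        ,   0.        ,   1.        ]]), 'hand_eye': array([[ 1.37171735e-04,  9.53340092e-01,  3.01898410e-01,
         7.80615542e-02],
       [ 9.99999966e-01, -6.33566869e-05, -2.54295014e-04,
         1.01889955e-03],
       [-2.23302349e-04,  3.01898434e-01, -9.53340068e-01,
        -1.55029300e-01],
       [ 0.00000000e+00,  0.00000000e+00,  0.00000000e+00,
         1.00000000e+00]])}
```

View pics/scene0.png

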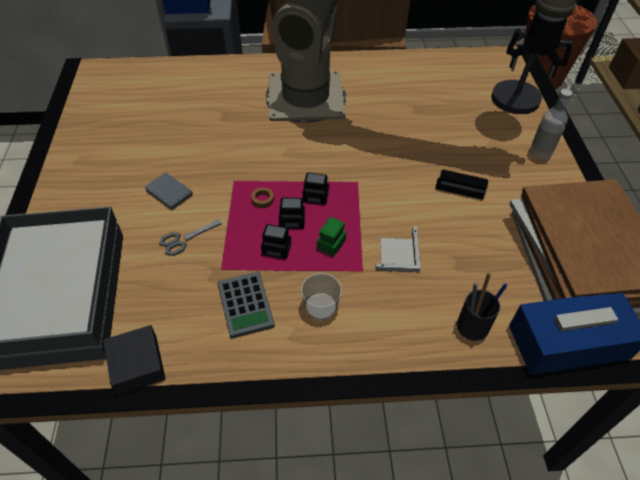

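View pics/side0.png

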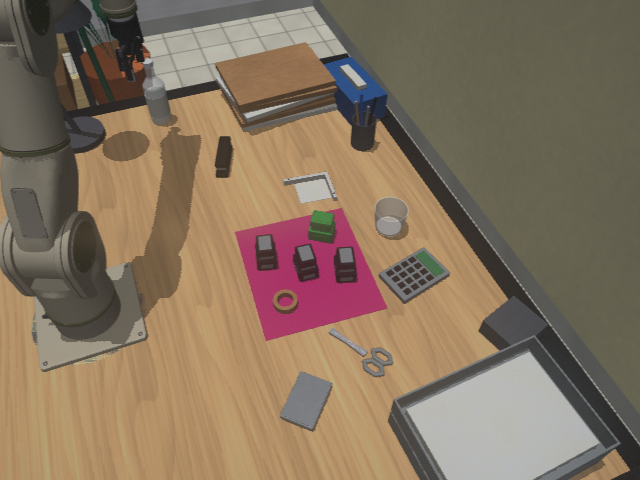

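Scene view: black stamps at (316,188), (291,212) and (276,241). The green look-alike at (331,236) isn't meant. The black stapler (462,184) and the black box (134,358) are not stamp-shaped. The corner rail is at about (400,250), with its inner corner near (417,268). One close crop to check the choice.

Run:
```python
from h import *
a=cv2.imread("pics/scene0.png")[160:285,250:450]
cv2.imwrite("pics/c0.png",cv2.resize(a,None,fx=4,fy=4,interpolation=cv2.INTER_CUBIC))
for n,l in(("scene",[(316,177),(292,205),(276,234),(332,228)]),("side",[(264,242),(305,250),(345,254),(322,217)])):
    for p in l: print(n,p,px2w(n,*p,.07).round(3))
for n,l in(("scene",[(417,268),(418,230),(377,268)]),("side",[(335,198),(325,175),(286,184)])):
    for p in l: print(n,p,px2w(n,*p,.016).round(3))
```

```text
scene (316, 177) [0.428 0.005 0.07 ]
scene (292, 205) [ 0.522 -0.06   0.07 ]
scene (276, 234) [ 0.613 -0.101  0.07 ]
scene (332, 228) [0.602 0.033 0.07 ]
side (264, 242) [0.435 0.005 0.07 ]
side (305, 250) [ 0.521 -0.054  0.07 ]
side (345, 254) [ 0.607 -0.1    0.07 ]
side (322, 217) [0.599 0.031 0.07 ]
scene (417, 268) [0.691 0.229 0.016]
scene (418, 230) [0.575 0.252 0.016]
scene (377, 268) [0.686 0.135 0.016]
side (335, 198) [0.677 0.128 0.016]
side (325, 175) [0.684 0.222 0.016]
side (286, 184) [0.568 0.227 0.016]
```

View pics/c0.png

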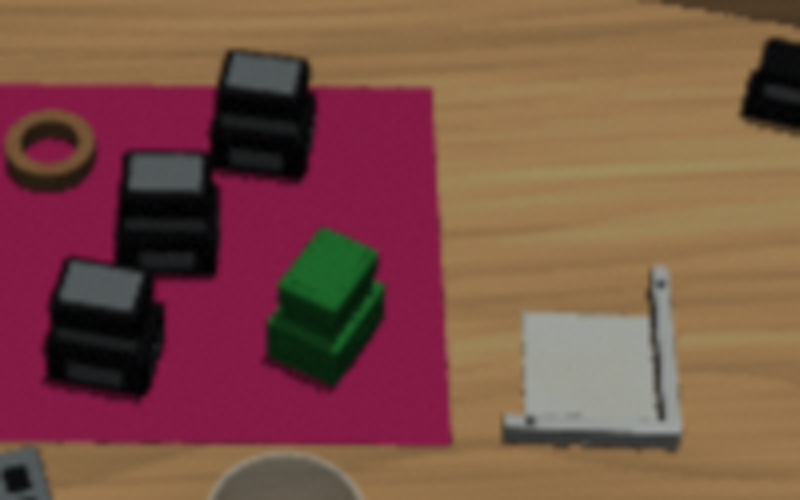

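The crop confirms three black/grey stamps, caps at about (266,75), (166,173) and (102,285) in the crop, and the green one at (330,300) is excluded. Next I square the tool, shut the fingers and go above the stamps for one look.

Request:
jog_arm --deltas '[{"gripper":0,"offset":[0,0,0],"rotation":[0,0,-8.3]},{"gripper":0,"offset":[0,0,0],"rotation":[0,0,-8.3]},{"gripper":0,"offset":[0,0,0],"rotation":[0,0,-8.3]},{"gripper":0,"offset":[-0.0144,-0.046,0],"rotation":[0,0,0]},{"gripper":0,"offset":[-0.0144,-0.046,0],"rotation":[0,0,0]},{"gripper":0,"offset":[-0.0144,-0.046,0],"rotation":[0,0,0]},{"gripper":0,"offset":[-0.0144,-0.046,0],"rotation":[0,0,0]},{"gripper":0,"offset":[-0.0144,-0.046,0],"rotation":[0,0,0]},{"gripper":0,"offset":[-0.0144,-0.046,0],"rotation":[0,0,0]},{"gripper":0,"offset":[-0.0144,-0.046,0],"rotation":[0,0,0]},{"gripper":0,"offset":[-0.0144,-0.046,0],"rotation":[0,0,0]},{"gripper":0,"offset":[-0.0144,-0.046,0],"rotation":[0,0,0]},{"gripper":0,"offset":[-0.0144,-0.046,0],"rotation":[0,0,0]},{"gripper":0,"offset":[-0.0144,-0.046,0],"rotation":[0,0,0]},{"gripper":0,"offset":[-0.0144,-0.046,0],"rotation":[0,0,0]},{"gripper":0,"offset":[-0.0144,-0.046,0],"rotation":[0,0,0]},{"gripper":0,"offset":[0,0,0],"rotation":[0,0,0]},{"gripper":0,"offset":[0,0,0],"rotation":[0,0,0]}]'

```text
clock: 1.9
position: [0.4502, -0.0315, 0.2181]
ee_rot: [0.001, 1.0, 0.0, -0.0]
ft_force: [0.9, 1.2, -0.3]
grip_width: 0.001
grasp_force: 0.0
```

Run:
```python
from h import *
o=manip.get_obs();print(o["clock"],o["position"],R.from_quat(o["ee_rot"]).as_matrix().round(3),o["ft_force"])
np.save("o1.npy",o,allow_pickle=True)
cv2.imwrite("pics/w1.png",imaging.camera("wrist"))
```

```text
1.9 [ 0.45019485 -0.03148877  0.21812573] [[-1.     0.002 -0.001]
 [ 0.002  1.     0.   ]
 [ 0.001  0.    -1.   ]] [ 0.87675419  1.16015281 -0.28021684]
```

View pics/w1.png

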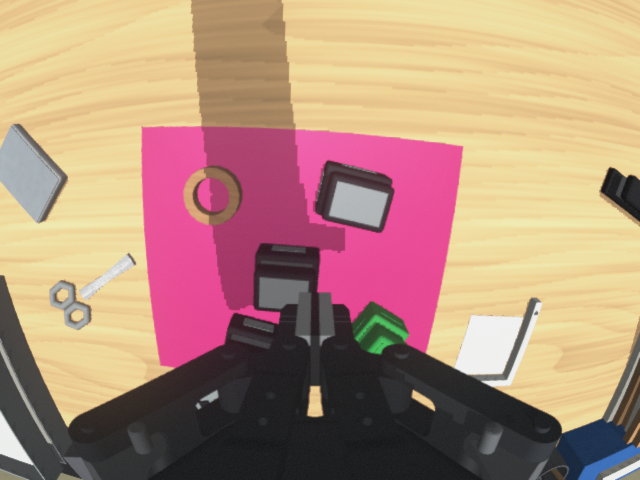

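The wrist view shows stamp A's cap centred near (360,203), B's cap near (285,293), C mostly behind the fingers near (245,335), and the rail around (505,345).

Run:
```python
from h import *
o=np.load("o1.npy",allow_pickle=True).item()
for p in [(360,203),(335,178),(391,196),(285,293)]: print(p,wrist2w(*p,.07,o).round(4))
for p in [(529,299),(505,381),(456,375),(471,315)]: print(p,wrist2w(*p,.0,o).round(4))
```

```text
(360, 203) [0.4359 0.0078 0.07  ]
(335, 178) [ 0.4149 -0.0133  0.07  ]
(391, 196) [0.4296 0.0341 0.07  ]
(285, 293) [ 0.5184 -0.057   0.07  ]
(529, 299) [0.5693 0.2425 0.    ]
(505, 381) [0.7007 0.24   0.    ]
(456, 375) [0.6788 0.1576 0.    ]
(471, 315) [0.5865 0.1606 0.    ]
```

Request:
jog_arm --deltas '[{"offset":[0.004,0.0094,0.032]},{"offset":[0.004,0.0094,0.032]},{"offset":[0.004,0.0094,0.032]},{"offset":[0.004,0.0094,0.032]},{"offset":[0,0,0.003]},{"offset":[0,0,0.003]},{"offset":[0,0,0.002]},{"offset":[0,0,0.002]},{"offset":[0,0,0.002]},{"offset":[0,0,0]},{"offset":[0,0,0]}]'

```text
schema error: expected keys gripper, offset, rotation
```

Request:
jog_arm --deltas '[{"gripper":0,"rotation":[0,0,0],"offset":[0.004,0.0094,0.032]},{"gripper":0,"rotation":[0,0,0],"offset":[0.004,0.0094,0.032]},{"gripper":0,"rotation":[0,0,0],"offset":[0.004,0.0094,0.032]},{"gripper":0,"rotation":[0,0,0],"offset":[0.004,0.0094,0.032]},{"gripper":0,"rotation":[0,0,0],"offset":[0,0,0.003]},{"gripper":0,"rotation":[0,0,0],"offset":[0,0,0.003]},{"gripper":0,"rotation":[0,0,0],"offset":[0,0,0.002]},{"gripper":0,"rotation":[0,0,0],"offset":[0,0,0.002]},{"gripper":0,"rotation":[0,0,0],"offset":[0,0,0.002]},{"gripper":0,"rotation":[0,0,0],"offset":[0,0,0]},{"gripper":0,"rotation":[0,0,0],"offset":[0,0,0]}]'

```text
clock: 3.05
position: [0.4345, 0.0068, 0.0786]
ee_rot: [-0.0, 1.0, 0.0, 0.0]
ft_force: [0.3, 0.0, 0.3]
grip_width: 0.001
grasp_force: 0.0
```

Request:
jog_arm --deltas '[{"gripper":0,"rotation":[0,0,0],"offset":[0,0,0.002]},{"gripper":0,"rotation":[0,0,0],"offset":[0,0,0.002]},{"gripper":0,"rotation":[0,0,0],"offset":[0,0,0]},{"gripper":0,"rotation":[0,0,0],"offset":[0,0,0]}]'

```text
clock: 3.45
position: [0.4342, 0.0068, 0.0743]
ee_rot: [-0.0, 1.0, -0.0, -0.0]
ft_force: [0.5, 0.5, 0.1]
grip_width: 0.0
grasp_force: 0.0
```

Run:
```python
from h import *
o=manip.get_obs();print(o["clock"],o["position"],o["ft_force"],o["torque"])
```

```text
3.45 [0.43423607 0.00684089 0.07430316] [0.46732327 0.52370876 0.07437018] [-0.0402388   0.02335292 -0.01931824]
```

Request:
jog_arm --deltas '[{"gripper":0,"rotation":[0,0,0],"offset":[0,0,0.002]},{"gripper":0,"rotation":[0,0,0],"offset":[0,0,0.001]},{"gripper":0,"rotation":[0,0,0],"offset":[0,0,0]},{"gripper":0,"rotation":[0,0,0],"offset":[0,0,0]}]'

```text
clock: 3.85
position: [0.4343, 0.0069, 0.0714]
ee_rot: [-0.0, 1.0, 0.0, -0.0]
ft_force: [-0.2, 0.6, -0.1]
grip_width: 0.001
grasp_force: 0.0
```

Run:
```python
from h import *
o=manip.get_obs();print(o["clock"],o["position"],o["ft_force"],o["torque"])
a=imaging.camera("side")[170:320,200:400];b=imaging.camera("scene")[110:260,250:450]
cv2.imwrite("pics/p1.png",cv2.resize(np.hstack([a,b]),None,fx=2,fy=2,interpolation=cv2.INTER_CUBIC))
```

```text
3.85 [0.4343199  0.0068674  0.07136121] [-0.20551807  0.61099019 -0.11118818] [-0.06475448  0.04385352 -0.00140385]
```

View pics/p1.png

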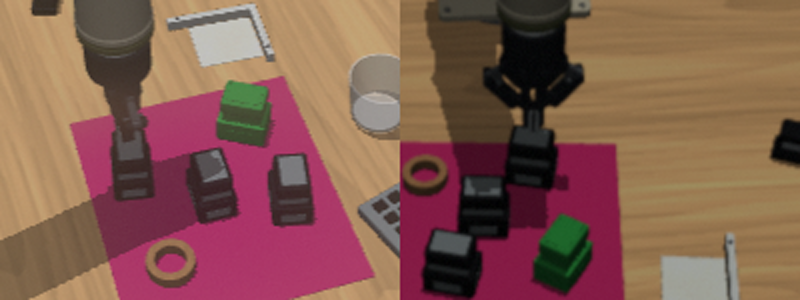

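The tip appears on or close above A's cap (side view near (130,135)). I'll project the points to see whether it is touching.

Run:
```python
from h import *
for z in(.05,.06,.07,.08):
  p=np.array([.4343,.0069,z]);print(z,(w2px("side",p)-[200,170])*2,(w2px("scene",p)-[250,110])*2+[400,0])
a=imaging.camera("side")[205:280,235:295]; b=imaging.camera("scene")[150:225,290:350]
cv2.imwrite("pics/p2.png",cv2.resize(np.hstack([a,b]),None,fx=6,fy=6,interpolation=cv2.INTER_CUBIC))
cv2.imwrite("pics/w2.png",imaging.camera("wrist"))
```

```text
0.05 [127.69528482 153.29371973] [533.77994026 148.24253737]
0.06 [127.18868824 148.24873227] [533.82646802 142.79395313]
0.07 [126.67643597 143.14742217] [533.87350245 137.28603515]
0.08 [126.15843279 137.98884095] [533.92105188 131.71780895]
```

View pics/w2.png

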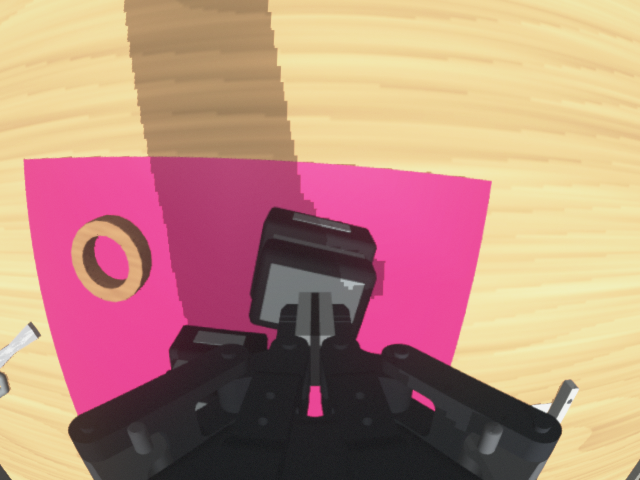

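Run:
```python
from h import *
m=imaging.camera_model("wrist");K=m["camera_matrix"];Hi=np.linalg.inv(m["hand_eye"])
for x in(.011,.005,0,):
  for z in(.011,0,-.01,-.02):
    q=Hi@[x,0,z,1];d=np.array([q[0],-q[1],-q[2]]);th=np.arctan2(np.hypot(d[0],d[1]),d[2]);r=th/np.hypot(d[0],d[1]);print(x,z,(K[0,0]*r*d[:2]+K[:2,2]).round(0))
```

```text
0.011 0.011 [312. 268.]
0.011 0 [312. 277.]
0.011 -0.01 [312. 286.]
0.011 -0.02 [311. 297.]
0.005 0.011 [312. 279.]
0.005 0 [312. 289.]
0.005 -0.01 [312. 299.]
0.005 -0.02 [311. 310.]
0 0.011 [312. 289.]
0 0 [312. 299.]
0 -0.01 [312. 309.]
0 -0.02 [311. 320.]
```

View pics/p2.png

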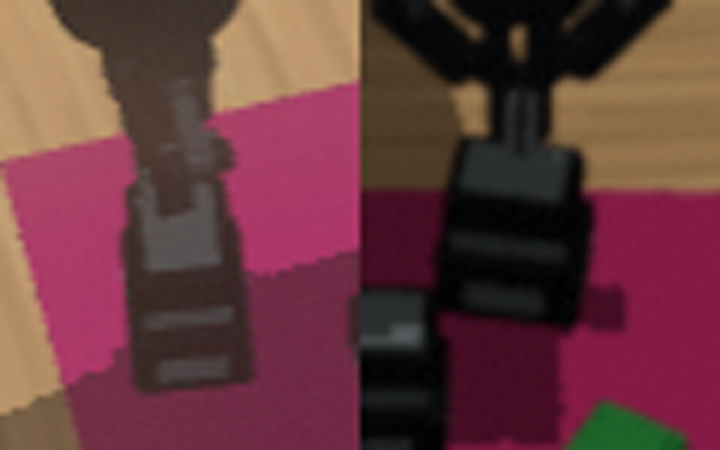

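The tip is still a few mm above the cap, so I continue down.

Request:
jog_arm --deltas '[{"gripper":0,"rotation":[0,0,0],"offset":[0,0,0.002]},{"gripper":0,"rotation":[0,0,0],"offset":[0,0,0.001]},{"gripper":0,"rotation":[0,0,0],"offset":[0,0,0]}]'

```text
clock: 4.4
position: [0.4342, 0.0068, 0.0682]
ee_rot: [-0.0, 1.0, -0.0, -0.0]
ft_force: [0.9, 0.3, -0.2]
grip_width: -0.004
grasp_force: 0.0
```

Request:
jog_arm --deltas '[{"gripper":0,"rotation":[0,0,0],"offset":[0,0,0.002]},{"gripper":0,"rotation":[0,0,0],"offset":[0,0,0]}]'

```text
clock: 4.6
position: [0.4342, 0.0068, 0.0661]
ee_rot: [-0.0, 1.0, -0.0, -0.0]
ft_force: [0.3, -0.4, 0.2]
grip_width: 0.003
grasp_force: 0.0
```

Request:
jog_arm --deltas '[{"gripper":0,"rotation":[0,0,0],"offset":[0,0,0.002]},{"gripper":0,"rotation":[0,0,0],"offset":[0,0,0]}]'

```text
clock: 4.8
position: [0.4342, 0.0068, 0.0642]
ee_rot: [-0.0, 1.0, -0.0, -0.0]
ft_force: [-0.8, -0.7, 0.2]
grip_width: 0.002
grasp_force: 0.0
```

Run:
```python
from h import *
o=manip.get_obs();print(o["position"],o["ft_force"],o["joint_pos"])
a=imaging.camera("side")[205:280,235:295]; b=imaging.camera("scene")[150:225,290:350]
w=cv2.resize(imaging.camera("wrist")[190:390,220:420],(450,450))
r=lambda i:cv2.resize(i,None,fx=6,fy=6,interpolation=cv2.INTER_CUBIC)
im=cv2.convertScaleAbs(np.hstack([r(a)[:,60:300],r(b)[:,:270],w[:,:285]]),alpha=1.6)
cv2.imwrite("pics/p3.png",im)
```

```text
[0.43418453 0.00684488 0.06415935] [-0.80567104 -0.74800684  0.18722154] [-0.53668415  0.06358036  0.43090123  2.13733841 -0.03271596  0.94706014
  1.48415545]
```

View pics/p3.png

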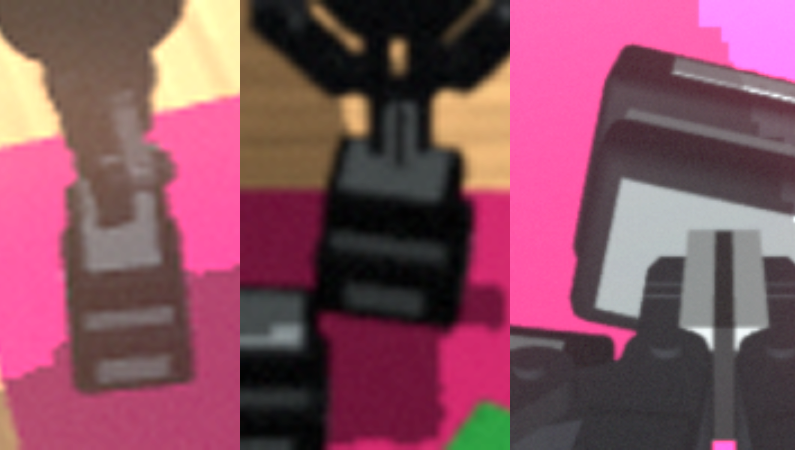

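Request:
jog_arm --deltas '[{"gripper":0,"rotation":[0,0,0],"offset":[0,0,0.002]},{"gripper":0,"rotation":[0,0,0],"offset":[0,0,0]}]'

```text
clock: 5.15
position: [0.4342, 0.0068, 0.0622]
ee_rot: [-0.0, 1.0, 0.0, -0.0]
ft_force: [0.1, -0.3, 0.7]
grip_width: 0.004
grasp_force: 0.0
```

Request:
jog_arm --deltas '[{"gripper":0,"rotation":[0,0,0],"offset":[0,0,0.002]},{"gripper":0,"rotation":[0,0,0],"offset":[0,0,0]}]'

```text
clock: 5.35
position: [0.4342, 0.0069, 0.0601]
ee_rot: [-0.0, 1.0, -0.0, -0.0]
ft_force: [-0.5, 0.0, 0.5]
grip_width: -0.0
grasp_force: 0.0
```

Request:
jog_arm --deltas '[{"gripper":0,"rotation":[0,0,0],"offset":[0,0,0.002]},{"gripper":0,"rotation":[0,0,0],"offset":[0,0,0]}]'

```text
clock: 5.55
position: [0.4342, 0.0069, 0.0581]
ee_rot: [-0.0, 1.0, -0.0, -0.0]
ft_force: [-0.8, 0.3, 0.6]
grip_width: -0.001
grasp_force: 0.0
```

Request:
jog_arm --deltas '[{"gripper":0,"rotation":[0,0,0],"offset":[0,0,0.002]},{"gripper":0,"rotation":[0,0,0],"offset":[0,0,0]}]'

```text
clock: 5.75
position: [0.4343, 0.0069, 0.0562]
ee_rot: [-0.0, 1.0, 0.0, -0.0]
ft_force: [-1.0, 0.2, 0.5]
grip_width: -0.0
grasp_force: 0.4
```

Request:
jog_arm --deltas '[{"gripper":0,"rotation":[0,0,0],"offset":[0,0,0.002]},{"gripper":0,"rotation":[0,0,0],"offset":[0,0,0]}]'

```text
clock: 5.95
position: [0.4344, 0.0069, 0.0543]
ee_rot: [-0.0, 1.0, 0.0, 0.0]
ft_force: [-0.7, 0.4, 1.6]
grip_width: 0.0
grasp_force: 0.6
```

Request:
jog_arm --deltas '[{"gripper":0,"rotation":[0,0,0],"offset":[0,0,0.001]},{"gripper":0,"rotation":[0,0,0],"offset":[0,0,0]}]'

```text
clock: 6.15
position: [0.4344, 0.0069, 0.0534]
ee_rot: [-0.0, 1.0, 0.0, 0.0]
ft_force: [0.9, -0.8, 1.8]
grip_width: 0.003
grasp_force: 0.7
```

Request:
jog_arm --deltas '[{"gripper":0,"rotation":[0,0,0],"offset":[0,0,0.0015]},{"gripper":0,"rotation":[0,0,0],"offset":[0,0,0]}]'

```text
clock: 6.35
position: [0.4344, 0.0069, 0.0518]
ee_rot: [-0.0, 1.0, 0.0, 0.0]
ft_force: [0.2, -0.2, 1.3]
grip_width: 0.001
grasp_force: 0.8
```

Request:
jog_arm --deltas '[{"gripper":0,"rotation":[0,0,0],"offset":[0,0,0.0015]},{"gripper":0,"rotation":[0,0,0],"offset":[0,0,0]}]'

```text
clock: 6.55
position: [0.4344, 0.0069, 0.0503]
ee_rot: [-0.0, 1.0, 0.0, 0.0]
ft_force: [-0.5, 0.4, 2.3]
grip_width: 0.0
grasp_force: 1.0
```

Request:
jog_arm --deltas '[{"gripper":0,"rotation":[0,0,0],"offset":[0,0,0.0015]},{"gripper":0,"rotation":[0,0,0],"offset":[0,0,0]}]'

```text
clock: 6.75
position: [0.4344, 0.0069, 0.0488]
ee_rot: [-0.0, 1.0, 0.0, 0.0]
ft_force: [-0.4, -0.7, 2.1]
grip_width: 0.002
grasp_force: 1.1
```

Run:
```python
from h import *
a=imaging.camera("side")[205:280,235:295]; b=imaging.camera("scene")[150:225,290:350]
w=cv2.resize(imaging.camera("wrist")[190:390,220:420],(450,450))
r=lambda i:cv2.resize(i,None,fx=6,fy=6,interpolation=cv2.INTER_CUBIC)
im=cv2.convertScaleAbs(np.hstack([r(a)[:,60:300],r(b)[:,:270],w[:,:285]]),alpha=1.6)
cv2.imwrite("pics/p4.png",im)
```

```text
(no output)
```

Grip force and Fz both rise softly, about 0.2 N/mm from about 1 N, and contact began around TCP z = 0.057. That is the tired spring: stamp A is now pressed about 7.5 mm. I raise, open, turn to the stamp's yaw and look.

Request:
jog_arm --deltas '[{"gripper":0,"rotation":[0,0,0],"offset":[0,0,-0.02]},{"gripper":1,"rotation":[0,0,0],"offset":[0,0,-0.04]},{"gripper":1,"rotation":[0,0,0],"offset":[0,0,-0.041]},{"gripper":1,"rotation":[0,0,8.5],"offset":[0,0,0]},{"gripper":1,"rotation":[0,0,8.5],"offset":[0,0,0]},{"gripper":1,"rotation":[0,0,0],"offset":[0,0,0]},{"gripper":1,"rotation":[0,0,0],"offset":[0,0,0]}]'

```text
clock: 7.6
position: [0.434, 0.0068, 0.1496]
ee_rot: [0.145, 0.989, -0.0, -0.0]
ft_force: [0.3, -0.1, 0.6]
grip_width: 0.992
grasp_force: 0.0
```

Run:
```python
from h import *
o=manip.get_obs();print(o["clock"],o["position"],R.from_quat(o["ee_rot"]).as_matrix().round(3),o["grip_width"])
np.save("o3.npy",o,allow_pickle=True)
cv2.imwrite("pics/w3.png",imaging.camera("wrist"))
```

```text
7.6 [0.43402116 0.00679941 0.14957576] [[-0.958  0.287 -0.001]
 [ 0.287  0.958 -0.   ]
 [ 0.001 -0.    -1.   ]] 0.9918022713034498
```

Request:
jog_arm --deltas '[{"gripper":1,"rotation":[0,0,-8.5],"offset":[0,0,-0.045]},{"gripper":1,"rotation":[0,0,-8.5],"offset":[0,0,0]},{"gripper":1,"rotation":[0,0,0],"offset":[-0.04,0.026,0]},{"gripper":1,"rotation":[0,0,0],"offset":[-0.04,0.026,0]},{"gripper":1,"rotation":[0,0,0],"offset":[-0.036,0.026,0]},{"gripper":1,"rotation":[0,0,0],"offset":[0,0,0]},{"gripper":1,"rotation":[0,0,0],"offset":[0,0,0]}]'

```text
clock: 8.35
position: [0.5502, 0.0852, 0.1937]
ee_rot: [-0.002, 1.0, -0.001, -0.001]
ft_force: [-0.5, -1.2, -0.8]
grip_width: 0.998
grasp_force: 0.0
```

Run:
```python
from h import *
o=manip.get_obs();print(o["clock"],o["position"],R.from_quat(o["ee_rot"]).as_matrix().round(3),o["grip_width"])
np.save("o4.npy",o,allow_pickle=True)
w=imaging.camera("wrist");cv2.imwrite("pics/w4.png",w)
a=cv2.imread("pics/w3.png")
# w3: crop cols 120:520 full height ; w4: cols 320:640
im=np.hstack([a[:,120:520],w[:,240:640]])
cv2.imwrite("pics/m1.png",im)
```

```text
8.35 [0.55017889 0.08516285 0.19366498] [[-1.    -0.004 -0.002]
 [-0.004  1.    -0.002]
 [ 0.002 -0.002 -1.   ]] 0.9976338497177862
```

View pics/m1.png

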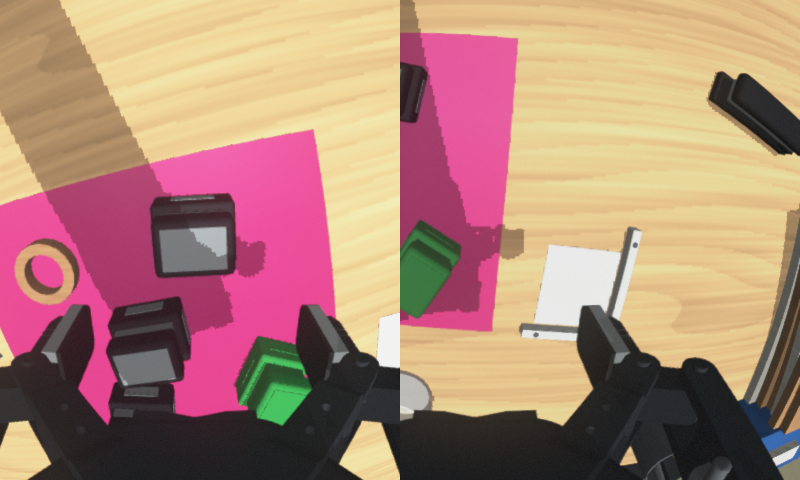

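The left half shows stamp A's cap square to the tool, centred near (195,250), with open fingertips at row ~306. The right half shows the rail: side rail from (630,230) to (608,320), far rail from (522,330) to (580,330). I'll get exact edges numerically.

Run:
```python
from h import *
o=np.load("o3.npy",allow_pickle=True).item()
for p in [(314,249),(280,222),(347,226),(349,272),(281,277)]: print(p,wrist2w(*p,.07,o).round(4))
m=imaging.camera_model("wrist");K=m["camera_matrix"];Hi=np.linalg.inv(m["hand_eye"])
for z in(.011,-.002,-.014,-.027):
  for x in (.011,-.011):
    q=Hi@[x,.0425,z,1];d=np.array([q[0],-q[1],-q[2]]);n=np.hypot(d[0],d[1]);print(x,z,(K[0,0]*np.arctan2(n,d[2])/n*d[:2]+K[:2,2]).round(0))
g=cv2.cvtColor(cv2.imread("pics/w4.png"),cv2.COLOR_BGR2GRAY)
for v in(240,260,280,300): print(v,g[v,440:486].tolist())
for u in(366,380,394,408,416): print(u,g[312:346,u].tolist())
```

```text
(314, 249) [0.4369 0.0069 0.07  ]
(280, 222) [ 0.4127 -0.0091  0.07  ]
(347, 226) [0.4279 0.0322 0.07  ]
(349, 272) [0.4597 0.025  0.07  ]
(281, 277) [ 0.4499 -0.0207  0.07  ]
0.011 0.011 [399. 268.]
-0.011 0.011 [395. 307.]
0.011 -0.002 [405. 278.]
-0.011 -0.002 [400. 320.]
0.011 -0.014 [411. 289.]
-0.011 -0.014 [406. 333.]
0.011 -0.027 [418. 303.]
-0.011 -0.027 [412. 349.]
240 [200, 199, 199, 199, 199, 200, 199, 198, 199, 199, 198, 199, 198, 199, 198, 198, 198, 197, 199, 198, 198, 198, 197, 186, 138, 103, 89, 89, 89, 90, 101, 162, 221, 231, 231, 233, 233, 232, 231, 229, 203, 197, 198, 197, 196, 197]
260 [233, 233, 233, 234, 234, 234, 234, 233, 234, 234, 234, 234, 234, 232, 233, 233, 234, 234, 231, 183, 125, 95, 90, 90, 89, 95, 138, 214, 229, 229, 232, 234, 233, 231, 229, 210, 205, 204, 205, 204, 204, 204, 204, 204, 204, 204]
280 [234, 233, 234, 233, 234, 234, 234, 234, 234, 234, 234, 233, 233, 229, 209, 133, 94, 91, 88, 88, 96, 148, 214, 229, 229, 231, 233, 233, 231, 227, 207, 202, 202, 202, 204, 202, 203, 202, 203, 203, 203, 202, 203, 202, 203, 202]
300 [234, 233, 233, 234, 234, 2
[... 373 characters left out ...]
]
380 [233, 234, 234, 234, 234, 233, 233, 233, 233, 233, 231, 214, 159, 113, 108, 109, 112, 115, 149, 213, 230, 230, 230, 231, 231, 231, 226, 210, 204, 202, 202, 202, 202, 199]
394 [233, 233, 233, 234, 233, 234, 234, 234, 234, 234, 234, 232, 216, 158, 117, 109, 111, 110, 115, 143, 210, 229, 231, 230, 231, 232, 231, 220, 192, 197, 204, 203, 203, 199]
408 [233, 233, 234, 234, 234, 234, 233, 233, 232, 233, 233, 233, 229, 209, 149, 114, 108, 110, 113, 114, 146, 224, 232, 232, 232, 233, 232, 231, 210, 192, 191, 194, 198, 197]
416 [233, 233, 233, 233, 233, 233, 234, 234, 233, 234, 234, 233, 232, 222, 178, 127, 110, 108, 106, 99, 113, 180, 217, 209, 202, 190, 168, 159, 145, 122, 128, 142, 142, 150]
```

Run:
```python
from h import *
o=np.load("o4.npy",allow_pickle=True).item()
f=lambda P,z:np.array([wrist2w(*p,z,o)[:2] for p in P])
S=[f([(463.7,240),(459.6,260),(455,280),(449.5,300)],0),f([(471,240),(466.5,260),(461.5,280),(456,300)],.016)]
F=[f([(366,323),(380,324),(394,325.2),(408,326.2)],0),f([(366,329.5),(380,330.5),(394,331.7),(408,332.5)],.016)]
for s,r in zip(S,F):
    a=np.polyfit(s[:,0],s[:,1],1); b=np.polyfit(r[:,1],r[:,0],1) # y=a0 x+a1 ; x=b0 y+b1
    x=(b[0]*a[1]+b[1])/(1-a[0]*b[0]); y=a[0]*x+a[1]
    print("inner corner",x.round(4),y.round(4),"yaw side",np.degrees(np.arctan(a[0])).round(2),"yaw far",-np.degrees(np.arctan(b[0])).round(2))
m=imaging.camera_model("wrist");K=m["camera_matrix"];Hi=np.linalg.inv(m["hand_eye"])
for x in(.038,.0425):
  for z in(-.05,-.06,-.07,-.08,-.09,-.1):
    q=Hi@[x,0,z,1];d=np.array([q[0],-q[1],-q[2]]);n=np.hypot(d[0],d[1]);print(x,z,(K[0,0]*np.arctan2(n,d[2])/n*d[:2]+K[:2,2]).round(0))
```

```text
inner corner 0.6865 0.2313 yaw side -5.52 yaw far -6.59
inner corner 0.6853 0.2309 yaw side -6.05 yaw far -6.54
0.038 -0.05 [310. 260.]
0.038 -0.06 [310. 273.]
0.038 -0.07 [309. 288.]
0.038 -0.08 [309. 307.]
0.038 -0.09 [308. 329.]
0.038 -0.1 [307. 358.]
0.0425 -0.05 [310. 246.]
0.0425 -0.06 [310. 258.]
0.0425 -0.07 [309. 272.]
0.0425 -0.08 [309. 289.]
0.0425 -0.09 [308. 310.]
0.0425 -0.1 [307. 337.]
```

Rail's inner corner is at (0.686, 0.231), yaw −6.3°. Stamp A is at (0.436, 0.007), yaw −17°. The gripped fingertips sit about 23 mm behind the TCP, so at TCP z≈0 they clear the 16 mm rail and still hold the body. Going to grasp.

Request:
jog_arm --deltas '[{"gripper":1,"rotation":[0,0,0],"offset":[0.038,-0.026,0]},{"gripper":1,"rotation":[0,0,0],"offset":[0.038,-0.026,0]},{"gripper":1,"rotation":[0,0,0],"offset":[0.038,-0.026,0]},{"gripper":1,"rotation":[0,0,8.5],"offset":[0,0,0]},{"gripper":1,"rotation":[0,0,8.5],"offset":[0,0,0]},{"gripper":1,"rotation":[0,0,0],"offset":[0,0,0.04]},{"gripper":1,"rotation":[0,0,0],"offset":[0,0,0.04]},{"gripper":1,"rotation":[0,0,0],"offset":[0,0,0.03]},{"gripper":1,"rotation":[0,0,0],"offset":[0,0,0.02]},{"gripper":1,"rotation":[0,0,0],"offset":[0,0,0]}]'

```text
clock: 9.4
position: [0.4338, 0.0059, 0.0631]
ee_rot: [0.147, 0.989, -0.001, -0.002]
ft_force: [-0.1, -1.0, 0.1]
grip_width: 1.0
grasp_force: 0.0
```

Run:
```python
from h import *
o=manip.get_obs();M=R.from_quat(o["ee_rot"]).as_matrix();print(o["clock"],o["position"],M.round(3),o["ft_force"])
d=np.array([.436,.007,.0])-o["position"];print("to stamp in tool",(M.T@d).round(4))
w=imaging.camera("wrist");cv2.imwrite("pics/w5.png",w)
```

```text
9.4 [0.43378189 0.00586602 0.06308931] [[-0.956  0.292 -0.004]
 [ 0.292  0.956 -0.001]
 [ 0.004 -0.002 -1.   ]] [-0.0790969  -1.00814504  0.12506493]
to stamp in tool [-0.002   0.0018  0.0631]
```

Request:
jog_arm --deltas '[{"gripper":1,"rotation":[0,0,0],"offset":[-0.002,0.0015,0.02]},{"gripper":1,"rotation":[0,0,0],"offset":[0,0,0.015]},{"gripper":1,"rotation":[0,0,0],"offset":[0,0,0.015]},{"gripper":1,"rotation":[0,0,0],"offset":[0,0,0.012]},{"gripper":1,"rotation":[0,0,0],"offset":[0,0,0]}]'

```text
clock: 9.95
position: [0.4383, 0.0076, 0.0028]
ee_rot: [0.147, 0.989, 0.0, -0.0]
ft_force: [-0.0, -0.5, -0.1]
grip_width: 0.998
grasp_force: 0.0
```

Request:
jog_arm --deltas '[{"gripper":0.6,"rotation":[0,0,0],"offset":[0,0,0]},{"gripper":0.6,"rotation":[0,0,0],"offset":[0,0,0]},{"gripper":0.6,"rotation":[0,0,0],"offset":[0,0,0]},{"gripper":0.6,"rotation":[0,0,0],"offset":[0,0,0]},{"gripper":0.6,"rotation":[0,0,0],"offset":[0,0,0]}]' --newtons 20

```text
clock: 10.45
position: [0.4393, 0.0076, 0.004]
ee_rot: [0.147, 0.989, 0.0, 0.001]
ft_force: [-1.6, -0.2, 6.4]
grip_width: 0.746
grasp_force: 20.6
```

Gripped at 63 mm with the stamp pressed on the desk. I slide it along the desk toward +y, then square it to the rail's yaw.

Request:
jog_arm --deltas '[{"gripper":0.6,"rotation":[0,0,0],"offset":[0.0015,0.012,-0.0005]},{"gripper":0.6,"rotation":[0,0,0],"offset":[0.003,0.0225,0]},{"gripper":0.6,"rotation":[0,0,0],"offset":[0.003,0.0225,0]},{"gripper":0.6,"rotation":[0,0,0],"offset":[0.003,0.0225,0]},{"gripper":0.6,"rotation":[0,0,0],"offset":[0.003,0.0225,0]},{"gripper":0.6,"rotation":[0,0,0],"offset":[0.003,0.0225,0]},{"gripper":0.6,"rotation":[0,0,0],"offset":[0.003,0.0225,0]},{"gripper":0.6,"rotation":[0,0,0],"offset":[0.003,0.0225,0]},{"gripper":0.6,"rotation":[0,0,0],"offset":[0.001,0.015,0]},{"gripper":0.6,"rotation":[0,0,-5.4],"offset":[0,0,0]},{"gripper":0.6,"rotation":[0,0,-5.3],"offset":[0,0,0]},{"gripper":0.6,"rotation":[0,0,0],"offset":[0,0,0]},{"gripper":0.6,"rotation":[0,0,0],"offset":[0,0,0]}]'

```text
clock: 11.75
position: [0.4706, 0.1918, 0.0041]
ee_rot: [0.056, 0.998, 0.001, 0.001]
ft_force: [0.9, 3.4, 4.5]
grip_width: 0.745
grasp_force: 23.2
```

```bash
cat >> h.py <<'E'
def rel():
    o=manip.get_obs();M=R.from_quat(o["ee_rot"]).as_matrix()
    print(o["clock"],o["position"].round(4),"yaw",np.degrees(np.arctan2(-M[1,0],-M[0,0])).round(2),"f",o["ft_force"].round(1),"w",round(o["grip_width"],3))
    t=np.radians(-6.3);C=np.array([[np.cos(t),-np.sin(t)],[np.sin(t),np.cos(t)]])
    print("TCP in corner frame",(C.T@(o["position"][:2]-[.686,.231])).round(4));return o
E
python3 - <<'E'
from h import *
o=rel();cv2.imwrite("pics/w6.png",imaging.camera("wrist"));cv2.imwrite("pics/s6.png",imaging.camera("side"));np.save("o6.npy",o,allow_pickle=True)
E
```

```text
11.75 [0.4706 0.1918 0.0041] yaw -6.4 f [0.9 3.4 4.5] w 0.745
TCP in corner frame [-0.2098 -0.0626]
```

Request:
jog_arm --deltas '[{"gripper":0.6,"rotation":[0,0,0],"offset":[-0.015,0.004,0]},{"gripper":0.6,"rotation":[0,0,0],"offset":[-0.022,0.005,0]},{"gripper":0.6,"rotation":[0,0,0],"offset":[-0.022,0.005,0]},{"gripper":0.6,"rotation":[0,0,0],"offset":[-0.022,0.005,0]},{"gripper":0.6,"rotation":[0,0,0],"offset":[-0.022,0.004,0]},{"gripper":0.6,"rotation":[0,0,0],"offset":[-0.022,0,0]},{"gripper":0.6,"rotation":[0,0,0],"offset":[-0.022,0,0]},{"gripper":0.6,"rotation":[0,0,0],"offset":[-0.015,0,0]},{"gripper":0.6,"rotation":[0,0,0],"offset":[-0.008,0,0]},{"gripper":0.6,"rotation":[0,0,0],"offset":[0,0,0]}]'

```text
clock: 12.85
position: [0.6429, 0.1946, 0.0038]
ee_rot: [0.056, 0.998, -0.0, 0.001]
ft_force: [2.1, 0.1, 3.4]
grip_width: 0.744
grasp_force: 21.3
```

Run:
```python
from h import *
o=rel()
```

```text
12.85 [0.6429 0.1946 0.0038] yaw -6.43 f [2.1 0.1 3.4] w 0.744
TCP in corner frame [-0.0389 -0.0409]
```

Request:
jog_arm --deltas '[{"gripper":0.6,"rotation":[0,0,0],"offset":[-0.005,0,0]},{"gripper":0.6,"rotation":[0,0,0],"offset":[-0.005,0,0]},{"gripper":0.6,"rotation":[0,0,0],"offset":[0,0,0]}]'

```text
clock: 13.15
position: [0.6516, 0.194, 0.0038]
ee_rot: [0.056, 0.998, -0.0, -0.0]
ft_force: [-1.6, -1.5, 5.8]
grip_width: 0.744
grasp_force: 21.8
```

Request:
jog_arm --deltas '[{"gripper":0.6,"rotation":[0,0,0],"offset":[-0.003,0,0]},{"gripper":0.6,"rotation":[0,0,0],"offset":[0,0,0]}]'

```text
clock: 13.35
position: [0.6542, 0.1938, 0.0038]
ee_rot: [0.055, 0.998, -0.0, -0.0]
ft_force: [-3.5, -0.1, 7.4]
grip_width: 0.745
grasp_force: 22.0
```

Request:
jog_arm --deltas '[{"gripper":0.6,"rotation":[0,0,0],"offset":[-0.003,0,0]},{"gripper":0.6,"rotation":[0,0,0],"offset":[0,0,0]}]'

```text
clock: 13.55
position: [0.6572, 0.1935, 0.0038]
ee_rot: [0.055, 0.998, -0.0, -0.0]
ft_force: [-3.3, -0.2, 7.5]
grip_width: 0.745
grasp_force: 22.0
```

Run:
```python
from h import *
o=rel()
```

```text
13.55 [0.6572 0.1935 0.0038] yaw -6.36 f [-3.3 -0.2  7.5] w 0.745
TCP in corner frame [-0.0246 -0.0404]
```

Request:
jog_arm --deltas '[{"gripper":0.6,"rotation":[0,0,0],"offset":[-0.002,0,0]},{"gripper":0.6,"rotation":[0,0,0],"offset":[0,0,0]}]'

```text
clock: 13.75
position: [0.6583, 0.1935, 0.0039]
ee_rot: [0.055, 0.998, -0.0, -0.001]
ft_force: [-8.4, -0.4, 10.6]
grip_width: 0.746
grasp_force: 21.7
```

Request:
jog_arm --deltas '[{"gripper":0.6,"rotation":[0,0,0],"offset":[-0.002,0,0]},{"gripper":0.6,"rotation":[0,0,0],"offset":[0,0,0]}]'

```text
clock: 13.95
position: [0.6591, 0.1936, 0.0038]
ee_rot: [0.055, 0.998, -0.0, -0.002]
ft_force: [-13.4, -0.8, 15.1]
grip_width: 0.742
grasp_force: 21.8
```

Run:
```python
from h import *
o=rel()
```

```text
13.95 [0.6591 0.1936 0.0038] yaw -6.33 f [-13.4  -0.8  15.1] w 0.742
TCP in corner frame [-0.0227 -0.0401]
```

Contact with the far rail. Now toward the side rail.

Request:
jog_arm --deltas '[{"gripper":0.6,"rotation":[0,0,0],"offset":[0.001,0.003,0]},{"gripper":0.6,"rotation":[0,0,0],"offset":[0,0.003,0]},{"gripper":0.6,"rotation":[0,0,0],"offset":[0,0,0]}]'

```text
clock: 14.25
position: [0.6592, 0.1945, 0.0036]
ee_rot: [0.057, 0.998, -0.003, -0.003]
ft_force: [-14.0, -12.3, 17.0]
grip_width: 0.751
grasp_force: 22.1
```

Request:
jog_arm --deltas '[{"gripper":0.6,"rotation":[0,0,0],"offset":[0,0.002,0]},{"gripper":0.6,"rotation":[0,0,0],"offset":[0,0,0]}]'

```text
clock: 14.45
position: [0.6593, 0.1952, 0.0036]
ee_rot: [0.057, 0.998, -0.004, -0.003]
ft_force: [-15.4, -15.5, 17.4]
grip_width: 0.744
grasp_force: 22.2
```

Request:
jog_arm --deltas '[{"gripper":0.6,"rotation":[0,0,0],"offset":[0,0.002,0]},{"gripper":0.6,"rotation":[0,0,0],"offset":[0,0,0]}]'

```text
clock: 14.65
position: [0.6594, 0.1967, 0.0035]
ee_rot: [0.058, 0.998, -0.004, -0.003]
ft_force: [-15.5, -15.4, 19.4]
grip_width: 0.746
grasp_force: 22.4
```

Run:
```python
from h import *
o=rel()
```

```text
14.65 [0.6594 0.1967 0.0035] yaw -6.6 f [-15.5 -15.4  19.4] w 0.746
TCP in corner frame [-0.0226 -0.037 ]
```

Too much is carried by friction. I'll ease the x and downward load.

Request:
jog_arm --deltas '[{"gripper":0.6,"rotation":[0,0,0],"offset":[0.002,0,-0.002]},{"gripper":0.6,"rotation":[0,0,0],"offset":[0.002,0,-0.002]},{"gripper":0.6,"rotation":[0,0,0],"offset":[0,0,0]}]'

```text
clock: 14.95
position: [0.657, 0.2005, 0.0066]
ee_rot: [0.056, 0.998, -0.002, -0.001]
ft_force: [-1.5, -8.1, 0.4]
grip_width: 0.741
grasp_force: 24.9
```

Run:
```python
from h import *
o=rel()
```

```text
14.95 [0.657  0.2005 0.0066] yaw -6.45 f [-1.5 -8.1  0.4] w 0.741
TCP in corner frame [-0.0255 -0.0335]
```

Request:
jog_arm --deltas '[{"gripper":0.6,"rotation":[0,0,0],"offset":[-0.001,0.001,0.002]},{"gripper":0.6,"rotation":[0,0,0],"offset":[0,0,0]},{"gripper":0.6,"rotation":[0,0,0],"offset":[0,0,0]}]'

```text
clock: 15.25
position: [0.658, 0.2003, 0.0044]
ee_rot: [0.056, 0.998, -0.003, -0.001]
ft_force: [-2.4, -9.2, 0.5]
grip_width: 0.74
grasp_force: 24.9
```

Request:
jog_arm --deltas '[{"gripper":0.6,"rotation":[0,0,0],"offset":[-0.002,0,0]},{"gripper":0.6,"rotation":[0,0,0],"offset":[0,0.001,0]},{"gripper":0.6,"rotation":[0,0,0],"offset":[0,0,0]}]'

```text
clock: 15.55
position: [0.659, 0.2003, 0.004]
ee_rot: [0.057, 0.998, -0.003, -0.002]
ft_force: [-5.9, -12.1, 2.3]
grip_width: 0.745
grasp_force: 25.2
```

Run:
```python
from h import *
o=rel()
```

```text
15.55 [0.659  0.2003 0.004 ] yaw -6.48 f [ -5.9 -12.1   2.3] w 0.745
TCP in corner frame [-0.0235 -0.0335]
```

Both rails are in contact (fx −6, fy −12 and blocked). Release, and look.

Request:
jog_arm --deltas '[{"gripper":1,"rotation":[0,0,0],"offset":[0,0,0]},{"gripper":1,"rotation":[0,0,0],"offset":[0,0,0]},{"gripper":1,"rotation":[0,0,0],"offset":[0,-0.003,0]},{"gripper":1,"rotation":[0,0,0],"offset":[0,0,-0.03]},{"gripper":1,"rotation":[0,0,0],"offset":[0,0,-0.04]},{"gripper":1,"rotation":[0,0,0],"offset":[0,0,-0.05]},{"gripper":1,"rotation":[0,0,0],"offset":[0,0,-0.03]},{"gripper":0,"rotation":[0,0,0],"offset":[0.05,0,0]},{"gripper":0,"rotation":[0,0,0],"offset":[0.05,0,0]},{"gripper":0,"rotation":[0,0,0],"offset":[0,0,0]},{"gripper":0,"rotation":[0,0,0],"offset":[0,0,0]}]'

```text
clock: 16.65
position: [0.5601, 0.214, 0.1559]
ee_rot: [0.054, 0.999, 0.001, 0.0]
ft_force: [0.7, -0.2, -0.0]
grip_width: 0.33
grasp_force: 0.0
```

Run:
```python
from h import *
o=rel();np.save("o7.npy",o,allow_pickle=True)
w=imaging.camera("wrist");cv2.imwrite("pics/w7.png",w)
s=imaging.camera("side")[140:270,230:400]
c=imaging.camera("scene");cv2.imwrite("pics/s7.png",c);c=c[160:290,250:440]
t=np.radians(-6.3)
P=np.array([.686,.231])
H=np.array(imaging.camera_model("wrist")["hand_eye"])
im=cv2.resize(w[150:390,190:470],(700,600))
q=np.vstack([cv2.resize(s,(400,300),interpolation=cv2.INTER_CUBIC),cv2.resize(c,(400,300),interpolation=cv2.INTER_CUBIC)])
cv2.imwrite("pics/m2.png",np.hstack([q,cv2.resize(w[160:400,230:390],(400,600),interpolation=cv2.INTER_CUBIC)]))
```

```text
16.65 [0.5601 0.214  0.1559] yaw -6.17 f [ 0.7 -0.2 -0. ] w 0.33
TCP in corner frame [-0.1232 -0.0307]
```

View pics/m2.png

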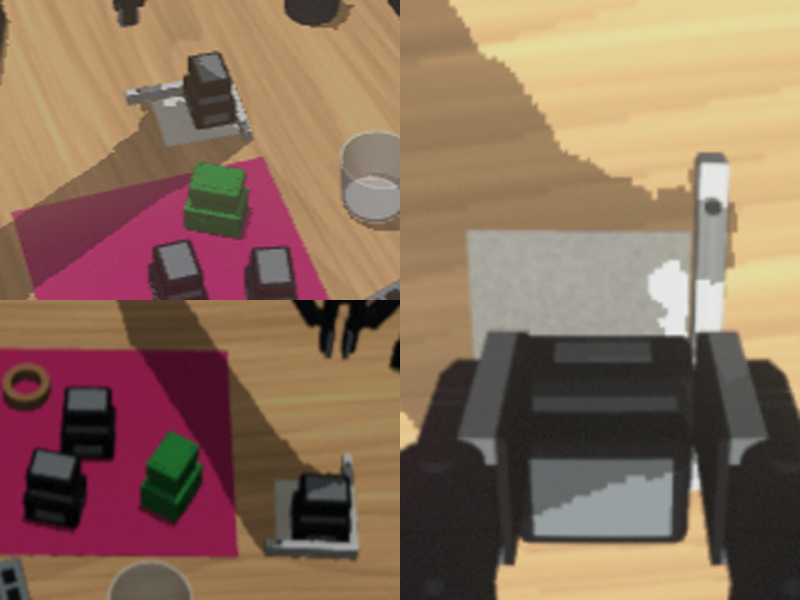

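The stamp stands upright in the corner, flush with the side rail and against the far rail by eye (wrist crop, right side of body at column 693 meeting the rail). The neighbours and the green stamp look undisturbed. I confirm with a gentle push by shut fingers on its two free sides.

Request:
jog_arm --deltas '[{"gripper":0,"rotation":[0,0,0],"offset":[0.017,-0.001,0.03]},{"gripper":0,"rotation":[0,0,0],"offset":[0,-0.001,0.035]},{"gripper":0,"rotation":[0,0,0],"offset":[-0.01,0,0.035]},{"gripper":0,"rotation":[0,0,0],"offset":[-0.02,0,0.03]},{"gripper":0,"rotation":[0,0,0],"offset":[-0.02,0,0.012]},{"gripper":0,"rotation":[0,0,0],"offset":[-0.02,0,0]},{"gripper":0,"rotation":[0,0,0],"offset":[-0.005,0,0]},{"gripper":0,"rotation":[0,0,0],"offset":[0,0,0]}]'

```text
clock: 17.6
position: [0.6195, 0.2043, 0.0131]
ee_rot: [0.055, 0.998, -0.0, 0.0]
ft_force: [-0.7, -0.6, 0.2]
grip_width: 0.002
grasp_force: 0.0
```

Request:
jog_arm --deltas '[{"gripper":0,"rotation":[0,0,0],"offset":[-0.002,0,0]},{"gripper":0,"rotation":[0,0,0],"offset":[0,0,0]}]'

```text
clock: 17.8
position: [0.6202, 0.2052, 0.0138]
ee_rot: [0.054, 0.999, 0.0, 0.0]
ft_force: [-0.7, -0.2, 0.0]
grip_width: -0.001
grasp_force: 0.0
```

Request:
jog_arm --deltas '[{"gripper":0,"rotation":[0,0,0],"offset":[-0.002,0,0]},{"gripper":0,"rotation":[0,0,0],"offset":[0,0,0]}]'

```text
clock: 18.0
position: [0.6217, 0.2051, 0.0136]
ee_rot: [0.054, 0.999, 0.0, -0.001]
ft_force: [-4.3, 0.2, 3.5]
grip_width: 0.002
grasp_force: 1.9
```

Run:
```python
from h import *
o=rel()
```

```text
18.0 [0.6217 0.2051 0.0136] yaw -6.22 f [-4.3  0.2  3.5] w 0.002
TCP in corner frame [-0.0611 -0.0328]
```

Request:
jog_arm --deltas '[{"gripper":0,"rotation":[0,0,0],"offset":[-0.002,0,0]},{"gripper":0,"rotation":[0,0,0],"offset":[0,0,0]}]'

```text
clock: 18.2
position: [0.6217, 0.2051, 0.0134]
ee_rot: [0.054, 0.999, 0.0, -0.003]
ft_force: [-12.8, -0.2, 10.5]
grip_width: 0.001
grasp_force: 6.8
```

Request:
jog_arm --deltas '[{"gripper":0,"rotation":[0,0,0],"offset":[-0.001,0,0]},{"gripper":0,"rotation":[0,0,0],"offset":[0,0,0]}]'

```text
clock: 18.4
position: [0.6218, 0.2052, 0.0133]
ee_rot: [0.054, 0.999, -0.0, -0.004]
ft_force: [-17.5, -1.8, 13.4]
grip_width: 0.002
grasp_force: 9.0
```

Run:
```python
from h import *
o=rel()
```

```text
18.4 [0.6218 0.2052 0.0133] yaw -6.18 f [-17.5  -1.8  13.4] w 0.002
TCP in corner frame [-0.061  -0.0327]
```

Solid against the far rail at 17 N, no movement. Now the side-rail check with one open finger.

Request:
jog_arm --deltas '[{"gripper":0,"rotation":[0,0,0],"offset":[0.025,0,0]},{"gripper":0,"rotation":[0,0,0],"offset":[0,0,-0.04]},{"gripper":0,"rotation":[0,0,0],"offset":[0,0,-0.045]},{"gripper":1,"rotation":[0,0,0],"offset":[0,0,-0.035]},{"gripper":1,"rotation":[0,0,0],"offset":[-0.032,0,0]},{"gripper":1,"rotation":[0,0,0],"offset":[-0.033,0.001,0]},{"gripper":1,"rotation":[0,0,0],"offset":[0,0,0]},{"gripper":1,"rotation":[0,0,0],"offset":[0,0,0]},{"gripper":1,"rotation":[0,0,0],"offset":[0,0,0.04]},{"gripper":1,"rotation":[0,0,0],"offset":[0,0,0.04]},{"gripper":1,"rotation":[0,0,0],"offset":[0,0,0.02]},{"gripper":1,"rotation":[0,0,0],"offset":[0,0,0]}]'

```text
clock: 19.6
position: [0.6621, 0.2009, 0.0301]
ee_rot: [0.054, 0.999, -0.001, -0.003]
ft_force: [0.0, 0.2, -0.1]
grip_width: 1.003
grasp_force: 0.0
```

Run:
```python
from h import *
o=rel()
```

```text
19.6 [0.6621 0.2009 0.0301] yaw -6.21 f [ 0.   0.2 -0.1] w 1.003
TCP in corner frame [-0.0205 -0.0326]
```

Request:
jog_arm --deltas '[{"gripper":1,"rotation":[0,0,0],"offset":[0.003,0,0.016]},{"gripper":1,"rotation":[0,0,0],"offset":[0,0,0.016]},{"gripper":1,"rotation":[0,0,0],"offset":[0,0.004,0]},{"gripper":1,"rotation":[0,0,0],"offset":[0,0.004,0]},{"gripper":1,"rotation":[0,0,0],"offset":[0,0,0]}]'

```text
clock: 20.1
position: [0.6635, 0.2103, 0.0021]
ee_rot: [0.054, 0.999, 0.0, 0.0]
ft_force: [-0.0, -0.0, 0.1]
grip_width: 0.999
grasp_force: 0.0
```

Request:
jog_arm --deltas '[{"gripper":1,"rotation":[0,0,0],"offset":[0,0.003,0]},{"gripper":1,"rotation":[0,0,0],"offset":[0,0,0]}]'

```text
clock: 20.3
position: [0.6639, 0.2105, 0.0021]
ee_rot: [0.055, 0.998, -0.001, 0.0]
ft_force: [-2.9, -4.0, 3.3]
grip_width: 0.999
grasp_force: 2.3
```

Request:
jog_arm --deltas '[{"gripper":1,"rotation":[0,0,0],"offset":[0,0.002,0]},{"gripper":1,"rotation":[0,0,0],"offset":[0,0,0]}]'

```text
clock: 20.5
position: [0.6639, 0.2105, 0.002]
ee_rot: [0.056, 0.998, -0.002, -0.0]
ft_force: [-4.8, -9.9, 4.1]
grip_width: 1.0
grasp_force: 4.7
```

Run:
```python
from h import *
o=rel()
```

```text
20.5 [0.6639 0.2105 0.002 ] yaw -6.4 f [-4.8 -9.9  4.1] w 1.0
TCP in corner frame [-0.0197 -0.0228]
```

Solid on both rails. Back off and hand in.

Request:
jog_arm --deltas '[{"gripper":1,"rotation":[0,0,0],"offset":[0,-0.007,0]},{"gripper":1,"rotation":[0,0,0],"offset":[0,-0.006,0]},{"gripper":1,"rotation":[0,0,0],"offset":[0,0,0]},{"gripper":1,"rotation":[0,0,0],"offset":[0,0,-0.03]},{"gripper":1,"rotation":[0,0,0],"offset":[0,0,-0.04]},{"gripper":1,"rotation":[0,0,0],"offset":[0,0,-0.045]},{"gripper":1,"rotation":[0,0,0],"offset":[0,0,-0.045]},{"gripper":1,"rotation":[0,0,0],"offset":[0,0,0]},{"gripper":1,"rotation":[0,0,0],"offset":[0,0,0]}]'

```text
clock: 21.4
position: [0.6629, 0.2018, 0.1629]
ee_rot: [0.054, 0.999, 0.001, 0.001]
ft_force: [0.2, 0.1, -0.6]
grip_width: 1.001
grasp_force: 0.0
```

Run:
```python
from h import *
rel();print(workorder.hand_in())
```

```text
21.4 [0.6629 0.2018 0.1629] yaw -6.23 f [ 0.2  0.1 -0.6] w 1.001
TCP in corner frame [-0.0198 -0.0315]
the job is handed in; nothing more can be done
None
```

The job is handed in at about 21 s, but no pass/fail result came back: the stamp nearest the robot had the tired spring (pressed about 7.5 mm), and I gripped it and slid it along the desk into the corner, where it didn't move when pushed against either rail; it may have lifted 2–3 mm for a moment there (limit 15 mm).

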